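Pin the swing cover of a brick mould

TASK

Close the brick mould: push its swing cover across by the upright post until the cover's hole lies roughly over the hole in the mould. Take the tapered pin (not the straight one) from the rack, start it in the hole and let go of it while it stands there part-way in; then drive it down by pressing on its head, bringing the leaning head back over the hole as it goes, until the head sits flush on the cover and the taper has pulled the holes into line. Leave the straight pin in the rack, and do not knock the bottle or the beaker about.

Things in the scene. Friction and masses are not known exactly. Their poses are not given: they have to be found in the camera images.
- mould: fixed dark steel brick mould, 110 x 200 x 80 mm (x, y, z). Origin on the bench under its middle; z up, y along its length. The cover's pivot is at y = -70 mm, the pin hole at y = +65 mm. A brick lies in its cavity; two low feet (12 mm high) stick out 20 mm at the pivot end
- mould_hole (a point): centre of the upper mouth of the mould's pin hole, on the mould's top face, 80 mm above the bench. The hole is upright, 22 mm wide and goes right down to the bench. Axes are the mould's; the cover's pivot lies 135 mm from here along -y
- cover_hole (a point): centre of the upper mouth of the 22 mm pin hole in the aluminium cover plate, 135 mm from its pivot. The plate (100 x 190 mm, about 15 mm thick) swings level on top of the mould, its top 95 mm above the bench. Axes turn with the cover: y from pivot to hole, z up
- cover_post (a point): upright round steel post to push the cover by, 20 mm in diameter, on the tongue at the cover's free end, from 95 to 135 mm above the bench. This point is on its axis, half-way up (115 mm), 200 mm from the pivot. The tongue is 34 mm wide and reaches 13 mm past the post's axis
- cover (a joint): cover's turn about its upright pivot, rad, -0.02 to 0.6. 0: holes exactly in line. Positive: open, post swung to the robot's side (-x of the mould). It stays where left when open, but a return spring acts: pushed to 0 and let go it springs back to about 0.035 (holes 4 to 5 mm out of line); only the pin can hold it at 0. Pushing the post takes about 4 N
- taper_pin_head (a point): centre of the tapered pin's head. 125 mm long, 0.22 kg, head up (z: tip to head). Head: black plastic cylinder 36 mm wide, 40 mm tall. Steel shank 85 mm: straight, 21 mm wide, for 28 mm under the head, then tapers to a 10 mm tip. Hangs in either rack hole.
- taper_pin_shoulder (a point): point on the tapered pin's axis at the underside of its head, 20 mm below the head's centre; z from tip to head. Let go in the misaligned holes the pin stops with this 20 to 30 mm above the cover, leaning up to 0.25 rad to the cover's open side (head 10 to 20 mm off). Pressed while its top is moved back over the mould hole it goes home with 5 to 15 N; pressed straight down as it leans it jams
- taper_pin_tip (a point): centre of the tapered pin's flat tip, 105 mm below the head's centre; z along the pin from tip to head
- straight_pin_head (a point): centre of the head of the straight pin in the other rack hole: same head (36 mm wide, 40 mm tall) and shank length (85 mm), but the shank is 21 mm wide all the way to a blunt end. To be left alone
- rack: fixed white plastic pin rack: board 54 x 200 mm (x, y), top 95 mm above the bench, on two end plates, open at front and back. Origin on the bench under its middle, z up. Two 25 mm holes, 45 mm from the middle along +y and -y; a pin hangs in each by its head (head from 95 to 135 mm above the bench)
- bottle: white plastic jar with a red cap, 72 mm wide, 150 mm tall, a bystander; origin at its underside
- beaker: empty glass beaker, 72 mm wide, 95 mm tall, a bystander; origin at its underside
Things that resemble listed ones, but are neither listed nor needed, are in the scene too. Leave any purple look-alike of the part that bears taper_pin_head alone.

How it is judged:
By the outcome, as a careful person would: the job done as asked, in the order asked, and still so for the second after the job is handed in, with the robot touching nothing.
It also fails if it takes over 54 s, if anything falls off the work surface, if the arm or the gripper's body presses on something with over 40 N, if the wrist force passes 120 N, or if a joint passes its speed limit or range.

ROBOT

A 6-joint arm with a two-finger parallel gripper is mounted at the origin on the work surface. World frame = base frame: x ahead of the robot, y to its left, z up, the work surface at z = 0. Lengths are in mm, angles in rad, forces in N, time in s.
With the tool pointing down it reaches from about 300 to 775 mm from the base axis. Payload 14.6 kg.
Tool frame: the origin (TCP) lies between the finger pads; the fingertips stand 8 mm ahead of it and the grasp point (between the pads) lies 11 mm behind it; y points along the fingers, x is the direction in which the jaws open and shut, and the axes are right-handed (so a half turn about y gives the same grasp; the last joint's range is limited). The gripper opens to 94 mm and grips with 3 to 60 N. Pads are 16 mm wide; open, the fingers measure 119 mm over their backs; the gripper's body (75 mm by 177 mm) begins 78 mm behind the grasp point.
Start: joints at [-1.17, 0.3, 1.521, -0, 1.321, -0.067], TCP at [248, -490.903, 213.446] pointing down, gripper open.
Joint ranges: [-3.03, 3.03], [-0.79, 2.21], [0.23, 2.52], [-1.04, 4.18], [0, 3.07], [-2.55, 2.55]. Speed limits (rad/s): [2.22, 2.22, 2.57, 3.14, 3.14, 3.14].

INTERFACE

Orientations are given as [roll, pitch, yaw] about the fixed x, y, z axes, in that order (R = Rz(yaw) Ry(pitch) Rx(roll)).
In Python, from cell import read_state, imaging, order gives the robot as it stands. The module is installed in compiled form; this text tells all that it offers.
- The arm moves only by the shell command python3 -m handwheel 'ROWS' [FORCE]. ROWS is JSON, a list that holds one entry, the list of rows, each a list of 7 numbers: the shift along the tool's x, y, z in mm, then the turn, a rotation vector about the tool's x, y, z in degrees, then the opening, from -1 (shut) to 1 (fully open), so that 0 is half open. A call has 1 to 5 rows; each row is the pose to reach, as a shift and turn from the pose measured when the call began, along the tool's axes at that moment; what a row does not reach only later rows make up. A row lasts 1/12 s, in which the tool goes at most 41.7 mm and 7.16 degrees, less where a joint would pass 70% of its speed; a pose out of reach is approached as far as the arm can. A call with a gripper value outside its range is refused whole. The fingers move at their own pace and stop on an object; FORCE is the grip in N (left out, the last holds). Time passes only in rows, so rows that repeat a pose let the fingers close. It gives the time, the measured TCP pose, the force and the opening at its end, in the units of the state.
- read_state(): the state, without advancing time (a new reading comes with each control period).
- imaging.camera(name): name is "side" or "top" or "wrist"; returns (picture, depth): 480x640x3 uint8, red, green, blue; 480x640 float32, mm along the optical axis (not along the pixel's ray), 0 where there is no reading.
- imaging.get_calibration(name): a dict with "mtx" (3x3 intrinsics, pixels), "world_from_camera" (4x4, takes a point from camera to world coordinates); the wrist camera has in their place "hand_eye" (4x4, takes a point from camera to tool coordinates, whose origin is the TCP and whose axes are the tool frame's). Camera axes: x right, y down, z forward; pixel columns grow to the right and rows downward; lengths in mm; the calibration is good to about 2 mm. A picture is of the moment at which its call begins: read the wrist's pose just before it. get_calibration takes no time and is no camera call.
- order.sign_off(): hands the job in, once; it reports no verdict.
The state is a dict: "clock": time; "joints": joint angles; "qd": joint speeds; "effort": joint torques, N m; "eef_pos": TCP position; "eef_rot": TCP orientation; "wrist_force": force on the tool from outside, world axes, zero at the start; "moment": the same for the moment, N m; "finger_gap": finger opening in mm.
Only numpy, scipy, OpenCV 4.12 (cv2) and the standard library are available. Lean on these libraries where they do the work, as an engineer would, in place of code of your own. Each camera call takes 0.05 s, during which the arm holds its last target.

## Working session

There is one attempt and no reset: what is moved stays moved. The work goes in short steps, Python scripts to look and compute and a shell command to move; the robot and the scene stay as the last step left them, time stands still between calls to the robot, and variables do not carry over. Pictures are saved under pics/ and viewed, and the job is handed in when it is done.

```bash
ls; mkdir -p pics
cat > h.py <<'E'
import numpy as np, cv2, json
from cell import read_state, imaging, order
from scipy.spatial.transform import Rotation as R
def pose():
    s=read_state(); T=np.eye(4); T[:3,:3]=R.from_euler('xyz',s['eef_rot']).as_matrix(); T[:3,3]=s['eef_pos']; return s,T
def cam(name,fn=None):
    s,T=pose(); c=imaging.get_calibration(name)
    im,d=imaging.camera(name)
    W=np.array(c['world_from_camera']) if 'world_from_camera' in c else T@np.array(c['hand_eye'])
    if fn: cv2.imwrite('pics/'+fn+'.png',im[:,:,::-1]); np.savez('pics/'+fn+'.npz',im=im,d=d,W=W,K=np.array(c['mtx']))
    return im,d,W,np.array(c['mtx'])
def load(fn):
    z=np.load('pics/'+fn+'.npz'); return z['im'],z['d'],z['W'],z['K']
def onplane(u,v,z,W,K):
    r=W[:3,:3]@np.linalg.solve(K,[u,v,1.0]); o=W[:3,3]; return o+r*(z-o[2])/r[2]
def pts(d,W,K):
    v,u=np.mgrid[:480,:640]; P=np.stack([(u-K[0,2])/K[0,0]*d,(v-K[1,2])/K[1,1]*d,d],-1); return P@W[:3,:3].T+W[:3,3]
def proj(p,W,K):
    c=W[:3,:3].T@(np.array(p)-W[:3,3]); q=K@c; return q[:2]/q[2]
E
python3 - <<'E'
from h import *
print(read_state())
for n in('side','top','wrist'): 
    im,d,W,K=cam(n,n+'0'); print(n,W.round(2).tolist(),K.tolist())
E
```

```text
pics
{'clock': 0.0, 'joints': array([-1.16959665e+00,  3.00414134e-01,  1.52158170e+00,  1.23680686e-05,
        1.32071867e+00, -6.65590124e-02]), 'qd': array([ 1.40645337e-03,  1.04571462e-03,  1.25293900e-03, -1.25933176e-03,
       -9.83722208e-04, -7.42443723e-05]), 'effort': array([-1.50591990e-03, -5.31821108e+01, -3.52735233e+01,  7.07901525e-02,
        2.45206797e-02, -3.68955239e-05]), 'eef_pos': array([ 247.90696871, -490.67094851,  212.91731816]), 'eef_rot': array([-1.57070976e+00,  1.11857047e-03, -1.10304065e+00]), 'wrist_force': array([ 0.87231147, -1.32493186,  0.07222277]), 'moment': array([ 0.02005034, -0.0266378 , -0.02205866]), 'finger_gap': 93.62311991466564}
side [[1.0, -0.01, 0.01, 553.31], [-0.02, -0.52, 0.85, -682.1], [0.0, -0.85, -0.52, 500.88], [0.0, 0.0, 0.0, 1.0]] [[464.5198568411267, 0.0, 312.0708766235524], [0.0, 464.5198568411267, 242.30659483499997], [0.0, 0.0, 1.0]]
top [[-0.02, -1.0, 0.07, 507.77], [-1.0, 0.02, 0.0, -40.39], [-0.0, -0.07, -1.0, 993.06], [0.0, 0.0, 0.0, 1.0]] [[514.8846772136259, 0.0, 323.83445489883695], [0.0, 514.8846772136259, 243.84366199138248], [0.0, 0.0, 1.0]]
wrist [[0.45, -0.86, -0.25, 322.13], [-0.89, -0.43, -0.13, -453.74], [-0.0, 0.28, -0.96, 386.04], [0.0, 0.0, 0.0, 1.0]] [[365.9258975635713, 0.0, 320.12114662593575], [0.0, 365.9258975635713, 244.64338540798906], [0.0, 0.0, 1.0]]
```

View pics/top0.png

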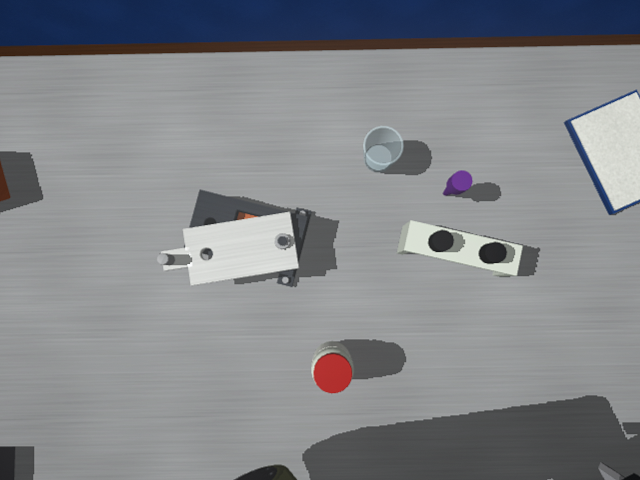

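View pics/side0.png

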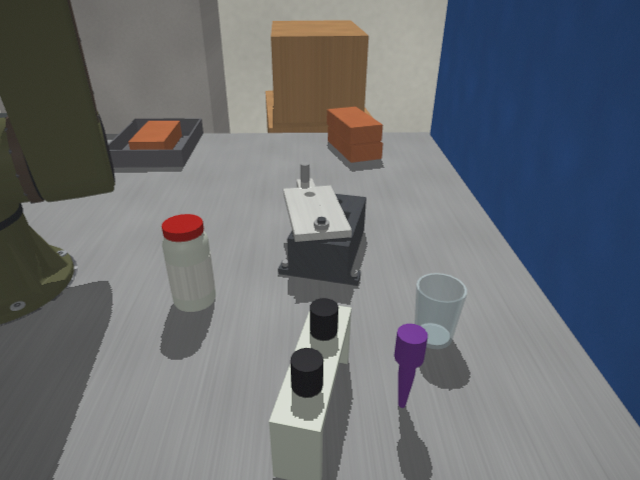

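View pics/wrist0.png

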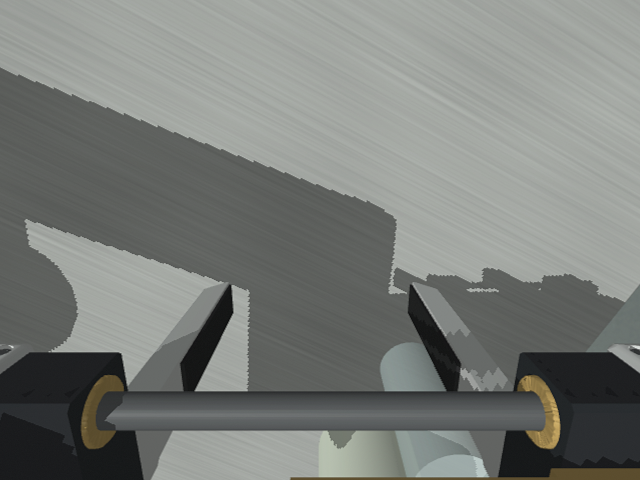

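Run:
```python
from h import *
im,d,W,K=load('top0')
P=pts(d,W,K)
hsv=cv2.cvtColor(im,cv2.COLOR_RGB2HSV)
def show(n,u,v,z): print(n,onplane(u,v,z,W,K).round(1), 'depthpt',P[v,u].round(1))
# heads: black mask at height 120..145
m=((im.max(-1)<60)&(P[...,2]>120)&(P[...,2]<150)).astype(np.uint8)
n,l,st,c=cv2.connectedComponentsWithStats(m)
for i in range(1,n):
    if st[i,4]>60: print('black',st[i],c[i],P[l==i].mean(0).round(1), onplane(*c[i],135,W,K).round(1))
# cover plate
m=((P[...,2]>88)&(P[...,2]<102)).astype(np.uint8)
n,l,st,c=cv2.connectedComponentsWithStats(m)
for i in range(1,n):
    if st[i,4]>300:
        q=P[l==i][:,:2].astype(np.float32); r=cv2.minAreaRect(q); print('plate',st[i],r,cv2.boxPoints(r).round(1).tolist())
for nm,u,v,z in(('post',163,259,135),('chole',207,254,95),('pivot',283,241,95),('bottle',333,372,150),('beaker',383,147,95),('purple',460,181,100)): show(nm,u,v,z)
m=((P[...,2]>74)&(P[...,2]<86)).astype(np.uint8)
n,l,st,c=cv2.connectedComponentsWithStats(m)
for i in range(1,n):
    if st[i,4]>300:
        q=P[l==i][:,:2].astype(np.float32); r=cv2.minAreaRect(q); print('mouldtop',st[i],r,cv2.boxPoints(r).round(1).tolist())
a=cv2.resize(im[180:300,140:345],None,fx=3.9,fy=3.9,interpolation=cv2.INTER_CUBIC)
cv2.imwrite('pics/topz.png',a[:,:,::-1])
```

```text
black [430 231  23  20 371] [441.393531   240.44474394] [ 574.4 -234.9  135.1] [ 574.4 -234.9  135. ]
black [482 243  24  20 391] [493.85421995 252.37851662] [ 553.  -321.6  135.1] [ 553.  -321.6  135. ]
plate [363 126  40  40 339] ((748.7802124023438, -145.1893768310547), (69.46221160888672, 70.0055160522461), 89.32720184326172) [[713.4000244140625, -179.5], [783.4000244140625, -180.3000030517578], [784.2000122070312, -110.9000015258789], [714.2000122070312, -110.0]]
plate [ 161  211  138   74 6257] ((567.6607055664062, 129.9008026123047), (100.32826232910156, 233.0201873779297), 8.228669166564941) [[501.29998779296875, 238.0], [534.7000122070312, 7.400000095367432], [634.0, 21.799999237060547], [600.5999755859375, 252.39999389648438]]
plate [ 403  220  119   56 2692] ((564.8195190429688, -280.5260314941406), (201.37387084960938, 54.57729721069336), 76.20160675048828) [[514.2999877929688, -371.79998779296875], [567.2999877929688, -384.79998779296875], [615.2999877929688, -189.3000030517578], [562.2999877929688, -176.1999969482422]]
post [551.2 230.5 135. ] depthpt [551.1 229.9 136.6
[... 159 characters left out ...]
51.9]
beaker [ 745.4 -146.1   95. ] depthpt [ 769.  -156.6    6. ]
purple [ 681.1 -278.9  100. ] depthpt [ 676.  -271.9  126.2]
mouldtop [ 189  189   99   39 1654] ((654.692138671875, 117.97244262695312), (65.84071350097656, 176.4141387939453), 7.952667236328125) [[609.9000244140625, 200.8000030517578], [634.2999877929688, 26.100000381469727], [699.5, 35.20000076293945], [675.0999755859375, 209.89999389648438]]
mouldtop [290 212  17  43 383] ((598.0349731445312, 2.823884963989258), (75.74090576171875, 27.877155303955078), 7.904586315155029) [[558.5999755859375, 11.399999618530273], [562.4000244140625, -16.200000762939453], [637.5, -5.800000190734863], [633.5999755859375, 21.799999237060547]]
```

View pics/topz.png

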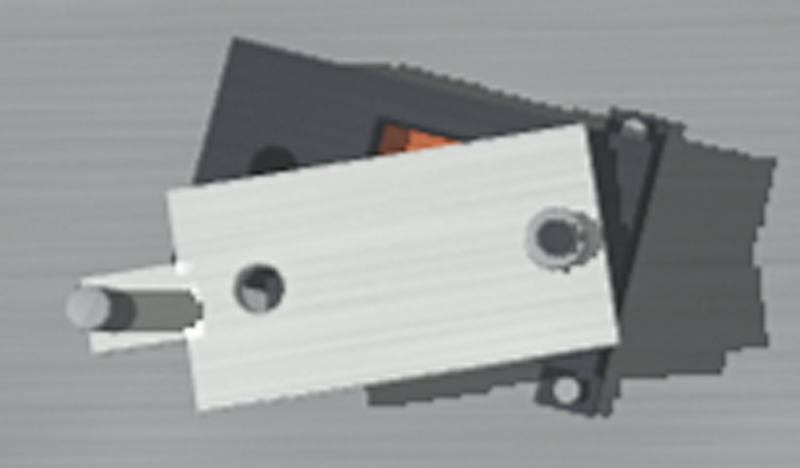

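Run:
```python
from h import *
im,d,W,K=load('top0')
P=pts(d,W,K)
def zmask(a,b): return (P[...,2]>a)&(P[...,2]<b)
# post top
m=zmask(128,145); m[:, :150]=0; m[:,190:]=0
v,u=np.nonzero(m); print('post px',u.mean(),v.mean(),len(u),P[m].mean(0)); 
c=P[m]; (cx,cy),r=cv2.minEnclosingCircle(c[:,:2].astype(np.float32)); print('post',cx,cy,r)
# plate edges
m=zmask(90,100); n,l,st,cc=cv2.connectedComponentsWithStats(m.astype(np.uint8))
i=l[235,240]; q=P[l==i][:,:2]; 
# remove tongue: iterate: axis
rect=cv2.minAreaRect(q[q[:,1]<195].astype(np.float32)); print('plate part',rect)
mm=(l==i).astype(np.uint8)
# upper and lower edges per column 195..285
for nm,f in(('top',np.min),('bot',np.max)):
    E=[]
    for col in range(200,280):
        vv=np.nonzero(mm[:,col])[0]; E.append(onplane(col,f(vv)+(-.5 if nm=='top' else .5),95,W,K)[:2])
    L=cv2.fitLine(np.array(E,np.float32),cv2.DIST_HUBER,0,.01,.01).ravel(); print(nm,L, 'yaw',np.arctan2(-L[0]*np.sign(L[1]),abs(L[1])))
# mould edge
g=zmask(76,86)
E=[]
for col in range(205,285):
    vv=np.nonzero(g[:,col])[0]
    if len(vv): E.append(onplane(col,vv.min()-.5,80,W,K)[:2])
E=np.array(E,np.float32);L=cv2.fitLine(E,cv2.DIST_HUBER,0,.01,.01).ravel();print('mould +x edge',L,E[::10].round(1).tolist())
E2=[]
for row in range(195,225):
    uu=np.nonzero(g[row])[0]; uu=uu[uu>150]
    if len(uu): E2.append(onplane(uu.min()-.5,row,80,W,K)[:2])
E2=np.array(E2,np.float32);L2=cv2.fitLine(E2,cv2.DIST_HUBER,0,.01,.01).ravel();print('mould +y edge',L2,E2[::4].round(1).tolist())
```

```text
post px 162.64406779661016 258.2542372881356 118 [552.41134749 231.06107963 134.97848959]
post 552.5698852539062 231.82737731933594 10.062761306762695
plate part ((570.8766479492188, 107.66248321533203), (100.32845306396484, 188.0824737548828), 8.227078437805176)
top [ 1.4462142e-01 -9.8948705e-01  6.2126758e+02  1.0901096e+02] yaw 0.14513035
bot [ 1.4453247e-01 -9.8950005e-01  5.1988666e+02  1.0936083e+02] yaw 0.14504048
mould +x edge [2.6066440e-01 9.6542948e-01 6.5647791e+02 1.0050875e+02] [[675.5999755859375, 173.1999969482422], [671.7000122070312, 155.3000030517578], [666.0, 137.39999389648438], [662.0, 119.4000015258789], [656.2999877929688, 101.5999984741211], [652.4000244140625, 83.69999694824219], [646.7000122070312, 65.80000305175781], [642.7999877929688, 47.900001525878906]]
mould +y edge [ 9.6440411e-01 -2.6443273e-01  6.4167175e+02  1.9445200e+02] [[667.7000122070312, 186.6999969482422], [660.5, 188.5], [653.2999877929688, 192.0], [646.2000122070312, 193.8000030517578], [639.0, 195.60000610351562], [631.7999877929688, 197.39999389648438], [624.5999755859375, 199.10000610351562], [617.5, 200.89999389648438]]
```

```bash
cat >> h.py <<'E'
def Rt(yaw,tilt=0,tiltx=0):
    # yaw of tool x; tool y down; tilt about tool x (fingers swing toward +tool z for +), degrees
    return R.from_euler('xyz',[-np.pi/2,0,np.radians(yaw)]).as_matrix()@R.from_rotvec([np.radians(tilt),0,0]).as_matrix()@R.from_rotvec([0,0,np.radians(tiltx)]).as_matrix()
def plan(p,Rg):
    s,T=pose(); sh=T[:3,:3].T@(np.array(p)-T[:3,3]); rv=np.degrees(R.from_matrix(T[:3,:3].T@Rg).as_rotvec())
    print('pos',T[:3,3].round(1),'rot',np.degrees(s['eef_rot']).round(1),'gap',round(s['finger_gap'],1),'t',round(s['clock'],2),'F',s['wrist_force'].round(1))
    print('shift',sh.round(1),'rv',rv.round(1),'rows>=',np.ceil(max(np.linalg.norm(sh)/41.7,np.linalg.norm(rv)/7.16)))
E
python3 - <<'E'
from h import *
plan([340,-223,160],Rt(-104,45))
print(Rt(-104,45).round(2))
E
```

```text
pos [ 247.9 -490.7  213. ] rot [-90.    0.1 -63.2] gap 94.1 t 0.15 F [-0.6  0.5 -0.7]
shift [-197.4   53.2  202.9] rv [ 43.1  38.6 -16.1] rows>= 9.0
[[-0.24  0.69  0.69]
 [-0.97 -0.17 -0.17]
 [ 0.   -0.71  0.71]]
```

```bash
python3 -m handwheel '[[[-40,10,40,8,8,-3,1],[-80,20,80,16,15,-6,1],[-120,30,120,24,22,-9,1],[-160,42,160,32,30,-12,1],[-197,53,203,43,38.6,-16,1]]]'
python3 - <<'E'
from h import *
plan([340,-223,160],Rt(-104,45))
E
```

```text
clock: 0.57
eef_pos: [313.2, -295.3, 175.1]
eef_rot: [-1.102, -0.066, -1.541]
wrist_force: [1.6, -1.1, 0.5]
finger_gap: 94.0
pos [ 313.2 -295.3  175.1] rot [-63.1  -3.8 -88.3] gap 94.0 t 0.57 F [ 1.6 -1.1  0.5]
shift [-72.3  22.3  21.2] rv [17.5 15.  -6.2] rows>= 4.0
```

```bash
python3 -m handwheel '[[[-36,11,11,6,5,-2,1],[-72,22,21,12,10,-4,1],[-72,22,21,17.5,15,-6,1],[-72,22,21,17.5,15,-6,1]]]'
python3 - <<'E'
from h import *
plan([340,-223,160],Rt(-104,45))
im,d,W,K=cam('wrist','w1')
for p in([574.4,-234.9,40],[553,-321.6,40]): print(proj(p,W,K))
E
```

```text
clock: 0.9
eef_pos: [339.2, -220.8, 159.1]
eef_rot: [-0.782, 0.006, -1.816]
wrist_force: [0.8, -0.7, 1.1]
finger_gap: 94.0
pos [ 339.2 -220.8  159.1] rot [ -44.8    0.3 -104. ] gap 94.0 t 0.9 F [ 0.8 -0.7  1.1]
shift [2.  0.3 1.6] rv [-0.2 -0.2 -0.2] rows>= 1.0
[281.15035555 141.65592288]
[361.84395676 141.15921274]
```

View pics/w1.png

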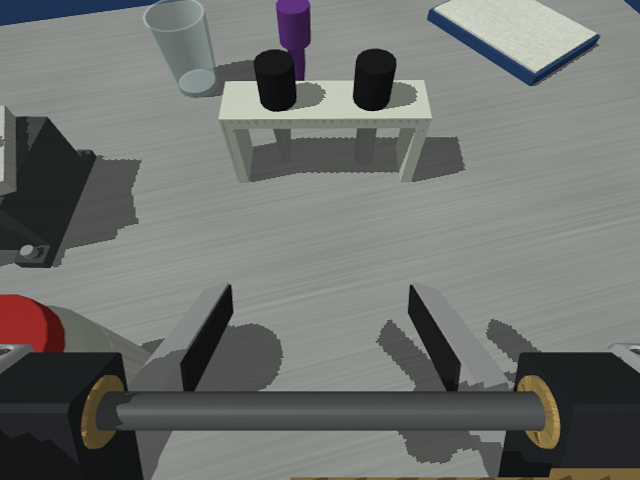

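Run:
```python
from h import *
im,d,W,K=load('w1')
a=cv2.resize(im[60:190,210:440],None,fx=3.4,fy=3.4,interpolation=cv2.INTER_CUBIC)
a=np.clip(a.astype(float)*1.3,0,255).astype(np.uint8)
cv2.imwrite('pics/w1z.png',a[:,:,::-1])
```

```text
(no output)
```

View pics/w1z.png

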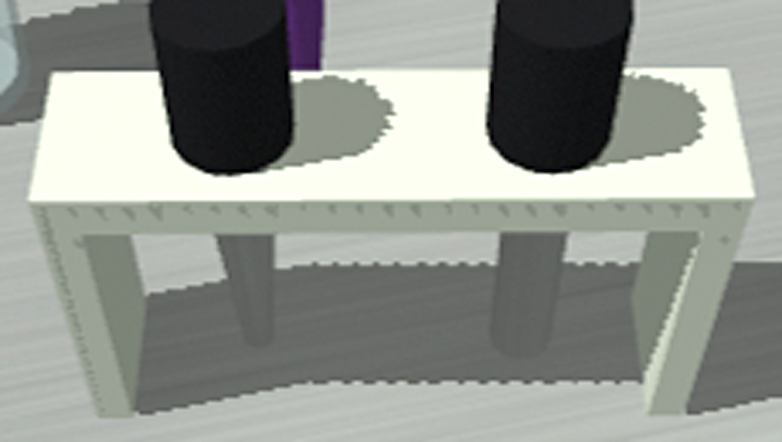

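Run:
```python
from h import *
plan([400,-150,260],Rt(-74,20))
```

```text
pos [ 339.1 -221.4  159.1] rot [ -44.8    0.3 -104.1] gap 94.1 t 0.95 F [-0.1 -0.1  0.2]
shift [-84.7 -41.2 100.6] rv [-24.7 -25.7  16.1] rows>= 6.0
```

```bash
python3 -m handwheel '[[[-10,-30,35,-5,-5,3,1],[-28,-38,65,-10,-10,6,1],[-48,-41,80,-15,-16,10,1],[-66,-41,95,-20,-21,13,1],[-85,-41,101,-25,-26,16,1]]]'
python3 - <<'E'
from h import *
plan([500,70,240],Rt(-45,0))
E
```

```text
clock: 1.37
eef_pos: [401.7, -150.4, 263.4]
eef_rot: [-1.149, -0.023, -1.379]
wrist_force: [-0.8, 0.3, -0.8]
finger_gap: 94.0
pos [ 401.7 -150.4  263.4] rot [-65.8  -1.3 -79. ] gap 94.0 t 1.37 F [-0.8  0.3 -0.8]
shift [-198.2   73.9  118.7] rv [-23.1 -33.2   8.4] rows>= 6.0
```

```bash
python3 -m handwheel '[[[-38,5,20,-4.5,-6,1.5,0.5],[-75,15,40,-9,-12,3,0],[-110,30,60,-14,-18,5,0],[-145,50,85,-18,-24,7,0],[-175,65,105,-22,-30,8,0]]]'
python3 - <<'E'
from h import *
plan([553,231,190],Rt(-15,0))
E
```

```text
clock: 1.78
eef_pos: [482.6, 32.6, 245.9]
eef_rot: [-1.516, -0.013, -0.892]
wrist_force: [-0.1, -2.3, 0.3]
finger_gap: 64.0
pos [482.6  32.6 245.9] rot [-86.8  -0.8 -51.1] gap 64.0 t 1.78 F [-0.1 -2.3  0.3]
shift [-111.    64.2  176.1] rv [ -2.8 -36.1   1.7] rows>= 6.0
```

```bash
python3 -m handwheel '[[[-20,12,34,-1,-7,0.5,0],[-42,24,68,-1.5,-14,1,0],[-64,36,102,-2,-21,1,0],[-85,48,135,-3,-28,1.5,0],[-106,60,168,-3,-35,1.7,0]]]'
python3 - <<'E'
from h import *
plan([553,231,190],Rt(-15,0))
E
```

```text
clock: 2.2
eef_pos: [550.3, 223.0, 193.3]
eef_rot: [-1.577, 0.0, -0.275]
wrist_force: [0.8, -0.2, 1.8]
finger_gap: 46.9
pos [550.3 223.  193.3] rot [-90.4   0.  -15.8] gap 46.9 t 2.2 F [ 0.8 -0.2  1.8]
shift [0.4 3.3 8.4] rv [ 0.4 -0.8 -0. ] rows>= 1.0
```

```bash
python3 -m handwheel '[[[0,3,8,0.4,-0.8,0,0],[0,30,8,0.4,-0.8,0,0],[0,55,8,0.4,-0.8,0,0],[0,80,8,0.4,-0.8,0,0],[0,80,8,0.4,-0.8,0,0]]]'
python3 - <<'E'
from h import *
plan([553,231,113],Rt(-15,0))
im,d,W,K=cam('wrist','w2')
P=np.array([581.5,33.6]); 
s,T=pose()
for a in(.41,.3,.2,.1,.03,0,-.01):
    y=a-.2655; e=np.array([-np.sin(y),np.cos(y)]); t=np.array([np.cos(y),np.sin(y)])
    c=P+200*e+13.5*t; g=T[:3,:3].T@(np.r_[c,113]-T[:3,3]); print(a,c.round(1),g.round(1))
E
```

```text
clock: 2.62
eef_pos: [550.8, 228.8, 108.6]
eef_rot: [-1.576, 0.005, -0.262]
wrist_force: [-0.2, 0.5, 0.1]
finger_gap: 46.8
pos [550.8 228.8 108.6] rot [-90.3   0.3 -15. ] gap 46.8 t 2.62 F [-0.2  0.5  0.1]
shift [ 1.6 -4.4  2.7] rv [ 0.3 -0.  -0.3] rows>= 1.0
0.41 [566.1 233.5] [12.7 -1.5  7.7]
0.3 [588.1 233.9] [33.9 -1.6 13.9]
0.2 [608.1 232.3] [53.6 -1.7 17.5]
0.1 [627.8 228.6] [73.6 -1.7 19.1]
0.03 [641.3 224.9] [87.6 -1.8 19. ]
0 [647. 223.] [93.6 -1.8 18.7]
-0.01 [648.9 222.4] [95.6 -1.8 18.5]
```

View pics/w2.png

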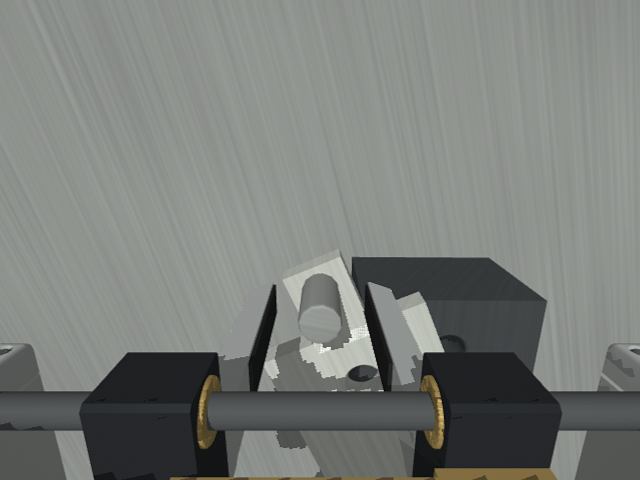

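```bash
python3 -m handwheel '[[[13,-4,8,0,0,0,0],[30,-4,13,0,0,0,0],[48,-4,16,0,0,0,0],[64,-4,18,0,0,0,0],[74,-4,19,0,0,0,0]]]'
python3 - <<'E'
from h import *
P=np.array([581.5,33.6]); 
s,T=pose(); print(s['wrist_force'])
for a in(.1,.03,0,-.01):
    y=a-.2655; e=np.array([-np.sin(y),np.cos(y)]); t=np.array([np.cos(y),np.sin(y)])
    c=P+200*e+13.5*t; g=T[:3,:3].T@(np.r_[c,113]-T[:3,3]); print(a,c.round(1),g.round(1))
E
```

```text
clock: 3.08
eef_pos: [629.9, 228.6, 117.7]
eef_rot: [-1.573, 0.001, -0.263]
wrist_force: [-2.7, 3.8, 1.3]
finger_gap: 47.2
[-2.69158497  3.7762997   1.3126299 ]
0.1 [627.8 228.6] [-2.   4.7 -0.5]
0.03 [641.3 224.9] [12.   4.7 -0.6]
0 [647. 223.] [18.   4.7 -0.9]
-0.01 [648.9 222.4] [20.   4.7 -1. ]
```

```bash
python3 -m handwheel '[[[6,3,0,0,0,0,0],[12,3,0,0,0,0,0],[16,3,-1,0,0,0,0],[18,3,-1,0,0,0,0],[18,3,-1,0,0,0,0]]]'
python3 - <<'E'
from h import *
s,T=pose(); print(s['wrist_force'],s['eef_pos'])
im,d,W,K=cam('top','top1'); im,d,W,K=cam('wrist','w3')
E
```

```text
clock: 3.5
eef_pos: [647.3, 222.5, 115.0]
eef_rot: [-1.573, 0.0, -0.263]
wrist_force: [-1.1, -0.3, 0.9]
finger_gap: 47.4
[-1.11762405 -0.33483561  0.89819066] [647.26568841 222.51319255 115.04655058]
```

View pics/top1.png

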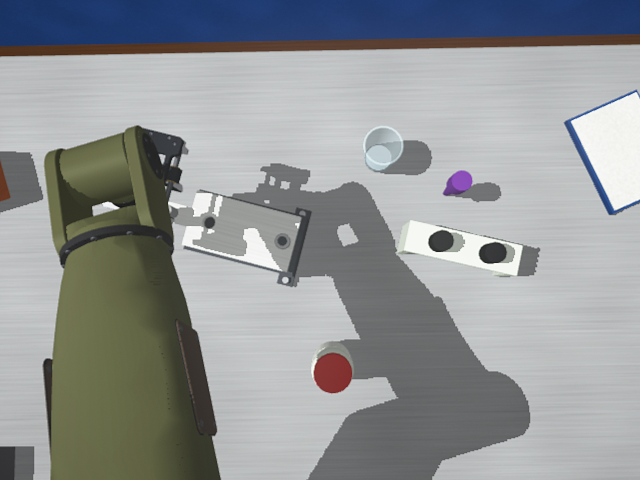

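View pics/w3.png

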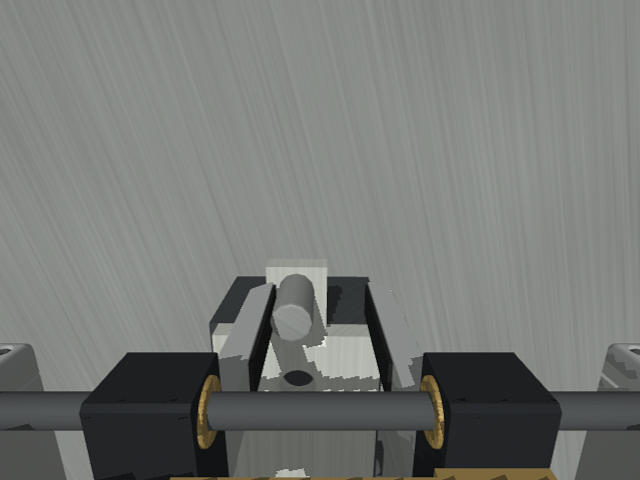

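```bash
python3 -m handwheel '[[[-6,0,0,0,0,0,0],[-10,-10,0,0,0,0,0],[-10,-45,0,0,0,0,0],[-10,-80,-5,0,0,0,0.3],[0,-80,-40,0,0,0,0.3]]]'
python3 - <<'E'
from h import *
plan([574.4,-234.9,180],Rt(-14,0))
E
```

```text
clock: 4.02
eef_pos: [637.6, 188.5, 203.1]
eef_rot: [-1.567, -0.009, -0.258]
wrist_force: [1.1, -0.0, 2.0]
finger_gap: 57.0
pos [637.6 188.5 203.1] rot [-89.8  -0.5 -14.8] gap 57.0 t 4.02 F [ 1.1 -0.   2. ]
shift [  46.9   22.1 -425.6] rv [-0.2 -0.8  0.5] rows>= 11.0
```

```bash
python3 -m handwheel '[[[4,0,-40,0,-0.8,0,0.3],[8,0,-81,0,-0.8,0,0.3],[13,0,-122,0,-0.8,0,0.3],[18,0,-163,0,-0.8,0,0.3],[23,0,-204,0,-0.8,0,0.3]]]';  python3 - <<'E'
from h import *
plan([574.4,-234.9,180],Rt(-14,0))
E
```

```text
clock: 4.43
eef_pos: [606.7, -16.1, 203.7]
eef_rot: [-1.568, -0.01, -0.244]
wrist_force: [1.3, -0.5, 1.4]
finger_gap: 61.2
pos [606.7 -16.1 203.7] rot [-89.8  -0.6 -14. ] gap 61.2 t 4.43 F [ 1.3 -0.5  1.4]
shift [  21.2   23.2 -220.2] rv [-0.2  0.   0.6] rows>= 6.0
```

```bash
python3 -m handwheel '[[[4,0,-41,0,0,0.5,0.3],[8,5,-82,0,0,0.5,0.3],[13,10,-123,0,0,0.5,0.3],[18,15,-164,0,0,0.5,0.3],[21,20,-202,0,0,0.5,0.3]]]';  python3 - <<'E'
from h import *
plan([574.4,-234.9,180],Rt(-14,0))
im,d,W,K=cam('top','top2'); im,d,W,K=cam('wrist','w4')
for z in (135,95):print(proj([574.4,-234.9,z],W,K))
E
```

```text
clock: 4.85
eef_pos: [577.8, -219.0, 184.1]
eef_rot: [-1.568, -0.002, -0.244]
wrist_force: [0.1, 0.8, 0.2]
finger_gap: 61.2
pos [ 577.8 -219.   184.1] rot [-89.8  -0.1 -14. ] gap 61.2 t 4.85 F [0.1 0.8 0.2]
shift [  0.6   4.1 -16.2] rv [-0.2  0.   0.1] rows>= 1.0
[321.41072745 285.20408132]
[321.22430116 264.61969157]
```

View pics/top2.png

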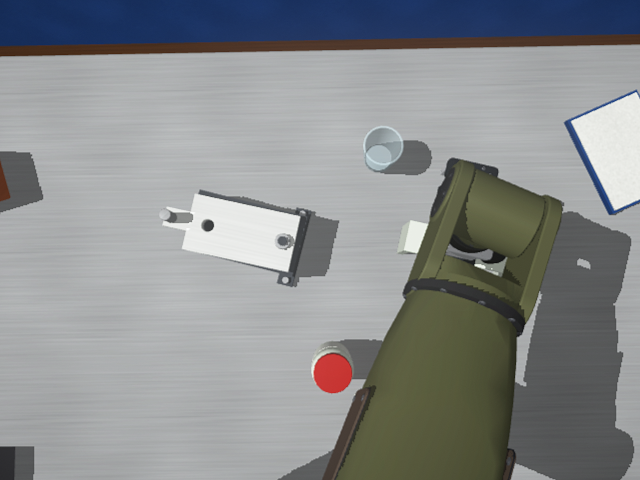

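View pics/w4.png

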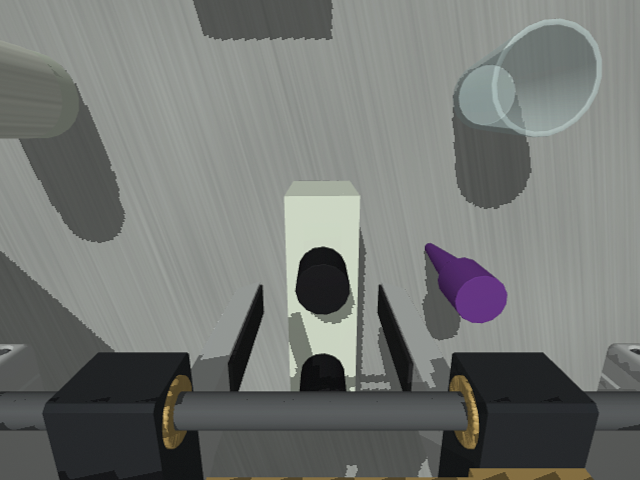

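```bash
python3 -m handwheel '[[[0.5,2,-14,0,0,0,0.3],[0.5,15,-16,0,0,0,0.3],[0.5,40,-16,0,0,0,0.3],[0.5,65,-16,0,0,0,0.3],[0.5,75,-16,0,0,0,0.3]]]';  python3 - <<'E'
from h import *
plan([574.4,-234.9,109],Rt(-14,0))
im,d,W,K=load('top2')
P=pts(d,W,K)
m=(P[...,2]>90)&(P[...,2]<100); n,l,st,cc=cv2.connectedComponentsWithStats(m.astype(np.uint8))
mm=(l==l[235,240]).astype(np.uint8); mid=[]
for nm,f in(('top',np.min),('bot',np.max)):
    E=[]
    for col in range(205,285):
        vv=np.nonzero(mm[:,col])[0]; E.append(onplane(col,f(vv)+(-.5 if nm=='top' else .5),95,W,K)[:2])
    L=cv2.fitLine(np.array(E,np.float32),cv2.DIST_HUBER,0,.01,.01).ravel(); y=np.arctan2(-L[0]*np.sign(L[1]),abs(L[1]));mid.append(L); print(nm,L, 'yaw',y)
m=(P[...,2]>128)&(P[...,2]<145); m[:, :150]=0; m[:,190:]=0
(cx,cy),r=cv2.minEnclosingCircle(P[m][:,:2].astype(np.float32)); print('post',cx,cy,r,P[m].mean(0))
a=np.arctan2(-(cx-581.5),cy-33.6); print('angle',a, a+.2655, np.hypot(cx-581.5,cy-33.6))
g=cv2.cvtColor(im,cv2.COLOR_RGB2GRAY); mk=(g<110).astype(np.uint8); n,l,st,cc=cv2.connectedComponentsWithStats(mk[205:245,195:225])
for i in range(1,n): print(st[i],cc[i]+[195,205],onplane(*(cc[i]+[195,205]),95,W,K).round(1))
E
```

```text
clock: 5.37
eef_pos: [572.3, -235.9, 105.6]
eef_rot: [-1.568, 0.003, -0.248]
wrist_force: [-0.3, 0.2, -1.0]
finger_gap: 60.7
pos [ 572.3 -235.9  105.6] rot [-89.8   0.2 -14.2] gap 60.7 t 5.37 F [-0.3  0.2 -1. ]
shift [ 1.8 -3.4  1.5] rv [-0.2 -0.2 -0.2] rows>= 1.0
top [2.2747163e-01 9.7378469e-01 6.4647626e+02 9.2596375e+01] yaw -0.22948046
bot [2.28519514e-01 9.73539352e-01 5.45576050e+02 1.00452835e+02] yaw -0.23055668
post 626.8154907226562 228.77281188964844 10.117152214050293 [626.5260668  228.01620162 135.04724181]
angle -0.22813917086043584 0.03736082913956418 200.36446840781736
[ 8 15 11 11 96] [207.80208333 225.19791667] [611.2 164.8  95. ]
```

```bash
python3 -m handwheel '[[[1.8,-3,1,0,0,0,0.3],[1.8,-3,1,0,0,0,-0.5],[1.8,-3,1,0,0,0,-0.5],[1.8,-3,1,0,0,0,-0.5],[1.8,-3,1,0,0,0,-0.5]]]' 30;  python3 - <<'E'
from h import *
plan([574.4,-234.9,230],Rt(-15,0))
E
```

```text
clock: 5.78
eef_pos: [574.7, -235.5, 109.9]
eef_rot: [-1.568, 0.001, -0.248]
wrist_force: [0.1, 0.1, 0.6]
finger_gap: 38.0
pos [ 574.7 -235.5  109.9] rot [-89.8   0.1 -14.2] gap 38.0 t 5.78 F [0.1 0.1 0.6]
shift [  -0.6 -120.1    0.8] rv [-0.2  0.8 -0.1] rows>= 3.0
```

```bash
python3 -m handwheel '[[[0,0,0,0,0,0,-0.5],[0,0,0,0,0,0,-0.5],[0,-15,0,0,0,0,-0.5],[0,-45,0,0,0,0,-0.5],[0,-80,0,0,0.8,0,-0.5]]]' 30;  python3 - <<'E'
from h import *
plan([574.4,-234.9,230],Rt(-15,0))
E
```

```text
clock: 6.2
eef_pos: [573.9, -235.3, 189.1]
eef_rot: [-1.567, 0.005, -0.262]
wrist_force: [0.3, -0.1, -1.2]
finger_gap: 34.3
pos [ 573.9 -235.3  189.1] rot [-89.8   0.3 -15. ] gap 34.3 t 6.2 F [ 0.3 -0.1 -1.2]
shift [  0.2 -40.9   0.6] rv [-0.2 -0.  -0.3] rows>= 1.0
```

```bash
python3 -m handwheel '[[[0,-38,0,0,0,0,-0.5],[0,-45,35,0,0,0,-0.5],[0,-45,75,0,0,0,-0.5],[0,-45,115,0,0,0,-0.5],[0,-45,155,0,0,0,-0.5]]]' 30;  python3 - <<'E'
from h import *
plan([614.5,164.5,220],Rt(-15,0))
E
```

```text
clock: 6.62
eef_pos: [614.2, -84.2, 234.9]
eef_rot: [-1.567, 0.005, -0.263]
wrist_force: [1.4, -0.5, -1.8]
finger_gap: 34.7
pos [614.2 -84.2 234.9] rot [-89.8   0.3 -15.1] gap 34.7 t 6.62 F [ 1.4 -0.5 -1.8]
shift [-64.3  16.  240.2] rv [-0.2 -0.1 -0.3] rows>= 6.0
```

```bash
python3 -m handwheel '[[[-11,0,40,0,0,0,-0.5],[-22,0,80,0,0,0,-0.5],[-33,3,120,0,0,0,-0.5],[-44,6,160,0,0,0,-0.5],[-55,10,200,0,0,0,-0.5]]]' 30;  python3 - <<'E'
from h import *
plan([614.5,164.5,218],Rt(-15,0))
E
```

```text
clock: 7.03
eef_pos: [612.6, 124.2, 226.1]
eef_rot: [-1.567, 0.005, -0.263]
wrist_force: [0.4, -1.1, -2.0]
finger_gap: 34.3
pos [612.6 124.2 226.1] rot [-89.8   0.3 -15.1] gap 34.3 t 7.03 F [ 0.4 -1.1 -2. ]
shift [-8.6  8.3 39.4] rv [-0.2 -0.1 -0.3] rows>= 1.0
```

```bash
python3 -m handwheel '[[[-8,4,35,0,0,0,-0.5],[-8.6,8,39.4,0,0,-0.3,-0.5],[-8.6,8,39.4,0,0,-0.3,-0.5]]]' 30;  python3 - <<'E'
from h import *
plan([614.5,164.5,218],Rt(-15,0))
s,T=pose()
im,d,W,K=cam('side','side3')
tip=s['eef_pos']+[0,0,-99.9]; print(tip,proj(tip,W,K),proj([614.5,164.5,95],W,K),proj([574,-235,135],W,K))
im,d,W,K=cam('wrist','w5'); print(proj(tip,W,K),proj([612.2,165.1,95],W,K),proj([616.9,163.9,80],W,K))
E
```

```text
clock: 7.28
eef_pos: [613.9, 166.6, 217.1]
eef_rot: [-1.568, 0.001, -0.26]
wrist_force: [-0.3, -1.5, -2.5]
finger_gap: 34.8
pos [613.9 166.6 217.1] rot [-89.8   0.  -14.9] gap 34.8 t 7.28 F [-0.3 -1.5 -2.5]
shift [ 1.1 -0.9 -1.9] rv [-0.2  0.1 -0. ] rows>= 1.0
[613.87927233 166.63206982 117.1821259 ] [335.46941036 183.86018355] [335.55032469 194.42345176] [322.87845671 305.95031024]
[319.21544162 245.11106291] [317.84348536 239.83365558] [323.47836704 235.18678886]
```

View pics/side3.png

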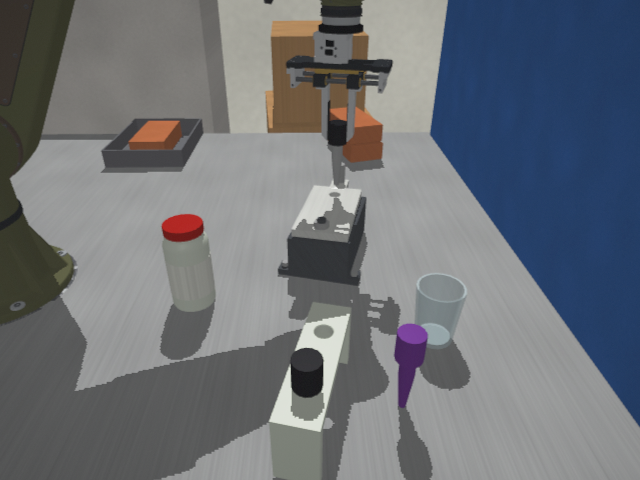

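View pics/w5.png

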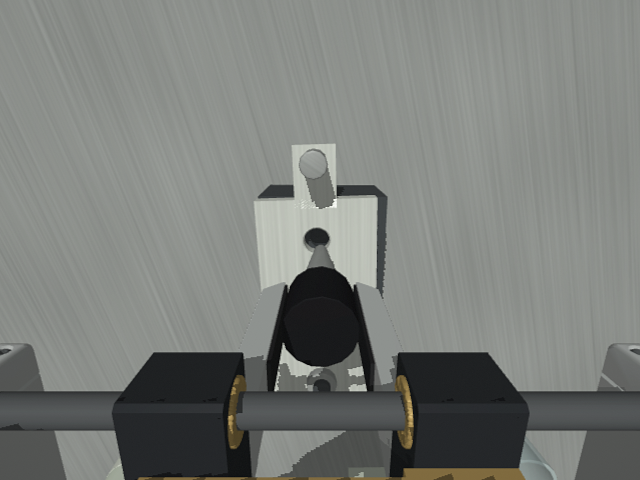

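Run:
```python
from h import *
im,d,W,K=load('side3'); a=cv2.resize(im[120:220,290:390],None,fx=4,fy=4,interpolation=cv2.INTER_CUBIC)
im,d,W,K=load('w5'); b=cv2.resize(im[200:300,270:370],None,fx=4,fy=4,interpolation=cv2.INTER_CUBIC)
c=np.hstack([a,b]); cv2.imwrite('pics/z5.png',np.clip(c[:,:,::-1]*1.3,0,255))
```

```text
[ WARN:0@0.535] global loadsave.cpp:1063 imwrite_ Unsupported depth image for selected encoder is fallbacked to CV_8U.
```

View pics/z5.png

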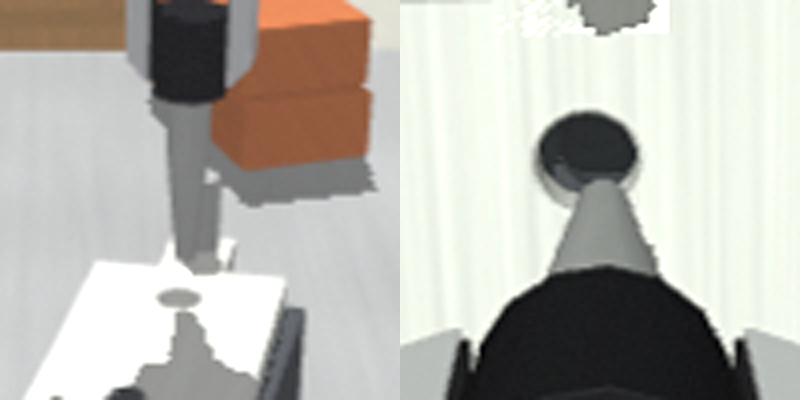

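```bash
python3 -m handwheel '[[[0,20,0,0,0,0,-0.5],[0,35,0,0,0,0,-0.5],[0,50,0,0,0,0,-0.5],[0,62,0,0,0,0,-0.5],[0,66,0,0,0,0,-0.5]]]' 30;  python3 - <<'E'
from h import *
plan([614.5,164.5,145],Rt(-15,0))
E
```

```text
clock: 7.8
eef_pos: [614.2, 163.3, 151.5]
eef_rot: [-1.566, 0.002, -0.265]
wrist_force: [-4.6, 8.4, 6.2]
finger_gap: 34.8
pos [614.2 163.3 151.5] rot [-89.7   0.1 -15.2] gap 34.8 t 7.8 F [-4.6  8.4  6.2]
shift [-0.   6.5  1.2] rv [-0.3 -0.2 -0.1] rows>= 1.0
```

```bash
python3 -m handwheel '[[[0,0,3,0,0,0,-0.5],[-0.5,0,3.5,0,0,0,-0.5],[-0.5,0,3.5,0,0,0,-0.5]]]' 30;  python3 - <<'E'
from h import *
plan([614.5,164.5,145],Rt(-15,0))
im,d,W,K=cam('side','side6'); a=cv2.resize(im[120:240,270:390],None,fx=3.3,fy=3.3,interpolation=cv2.INTER_CUBIC)
im,d,W,K=cam('wrist','w6'); b=cv2.resize(im[200:320,260:380],None,fx=3.3,fy=3.3,interpolation=cv2.INTER_CUBIC)
c=np.hstack([a,b]); cv2.imwrite('pics/z6.png',np.clip(c[:,:,::-1]*1.3,0,255).astype(np.uint8))
E
```

```text
clock: 8.05
eef_pos: [615.0, 165.6, 152.0]
eef_rot: [-1.566, 0.001, -0.266]
wrist_force: [0.1, 1.1, -2.1]
finger_gap: 34.1
pos [615.  165.6 152. ] rot [-89.7   0.1 -15.3] gap 34.1 t 8.05 F [ 0.1  1.1 -2.1]
shift [-0.2  7.  -1.2] rv [-0.3 -0.3 -0.1] rows>= 1.0
```

View pics/z6.png

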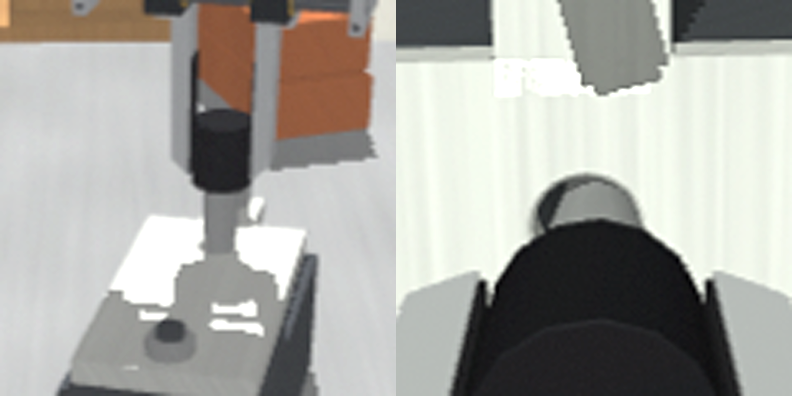

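```bash
python3 -m handwheel '[[[0,4,0,0,0,0,-0.5],[0,7,0,0,0,0,-0.5],[0,10,0,0,0,0,-0.5],[0,12,0,0,0,0,-0.5],[0,12,0,0,0,0,-0.5]]]' 30;  python3 - <<'E'
from h import *
plan([614.5,164.5,145],Rt(-15,0))
E
```

```text
clock: 8.57
eef_pos: [614.5, 166.1, 139.2]
eef_rot: [-1.567, 0.002, -0.266]
wrist_force: [-4.0, 1.3, -1.5]
finger_gap: 34.6
pos [614.5 166.1 139.2] rot [-89.8   0.1 -15.2] gap 34.6 t 8.57 F [-4.   1.3 -1.5]
shift [ 0.4 -5.8 -1.5] rv [-0.2 -0.2 -0.1] rows>= 1.0
```

```bash
python3 -m handwheel '[[[0,0,0,0,0,0,-0.1],[0,0,0,0,0,0,0.2],[0,0,0,0,0,0,1],[0,0,0,0,0,0,1],[0,0,0,0,0,0,1]]]' 30;  python3 - <<'E'
from h import *
plan([614.5,164.5,145],Rt(-15,0))
im,d,W,K=cam('side','side7'); a=cv2.resize(im[120:240,270:390],None,fx=3.3,fy=3.3,interpolation=cv2.INTER_CUBIC)
im,d,W,K=cam('wrist','w7'); b=cv2.resize(im[170:410,200:440],None,fx=1.65,fy=1.65,interpolation=cv2.INTER_CUBIC)
c=np.hstack([a,b]); cv2.imwrite('pics/z7.png',np.clip(c[:,:,::-1]*1.3,0,255).astype(np.uint8))
E
```

```text
clock: 8.98
eef_pos: [614.7, 166.0, 139.4]
eef_rot: [-1.566, 0.002, -0.266]
wrist_force: [-0.8, -1.2, 0.3]
finger_gap: 64.3
pos [614.7 166.  139.4] rot [-89.8   0.1 -15.2] gap 64.3 t 8.98 F [-0.8 -1.2  0.3]
shift [ 0.2 -5.6 -1.5] rv [-0.2 -0.2 -0.1] rows>= 1.0
```

View pics/z7.png

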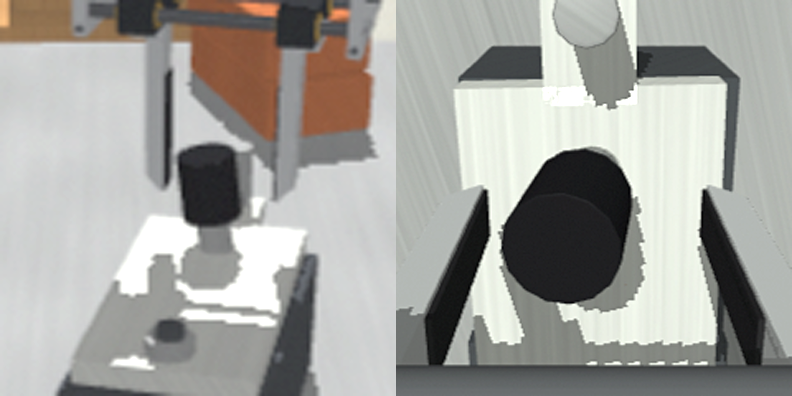

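```bash
python3 -m handwheel '[[[0,0,0,0,0,0,1],[0,-15,0,0,0,0,1],[0,-45,0,0,0,0,1],[0,-70,0,0,0,0,0],[0,-75,0,0,0,0,-1]]]' 30; python3 -m handwheel '[[[0,0,0,0,0,0,-1],[0,0,0,0,0,0,-1],[0,0,0,0,0,0,-1]]]' 30;  python3 - <<'E'
from h import *
plan([614.5,164.5,145],Rt(-15,0))
im,d,W,K=cam('side','side8'); 
im,d,W,K=cam('wrist','w8')
P=pts(d,W,K); m=(im.max(-1)<60)&(P[...,2]>150)&(P[...,2]<185)&(abs(P[...,0]-605)<50)&(abs(P[...,1]-165)<40)
print(m.sum()); q=P[m]; print(q.mean(0).round(1), q.min(0).round(1),q.max(0).round(1))
A=np.c_[q[:,:2],np.ones(len(q))]; print(np.linalg.lstsq(A,q[:,2],rcond=None)[0])
E
```

```text
clock: 9.5
eef_pos: [615.9, 165.9, 219.2]
eef_rot: [-1.564, -0.004, -0.266]
wrist_force: [0.1, -0.3, 1.0]
finger_gap: 84.1
clock: 9.75
eef_pos: [615.6, 165.9, 218.0]
eef_rot: [-1.564, -0.002, -0.266]
wrist_force: [-0.1, 0.5, 0.1]
finger_gap: 64.4
pos [615.6 165.9 218. ] rot [-89.6  -0.1 -15.2] gap 64.4 t 9.75 F [-0.1  0.5  0.1]
shift [-0.9 73.  -2.1] rv [-0.4 -0.2  0.1] rows>= 2.0
2070
[606.  168.1 156. ] [587.9 149.2 150. ] [623.7 184.8 159.6]
[ 9.52732137e-02 -6.11630097e-02  1.08493314e+02]
```

View pics/w8.png

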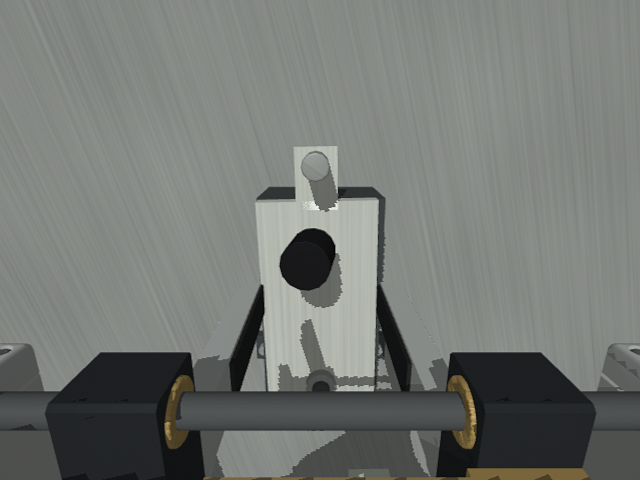

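View pics/side8.png

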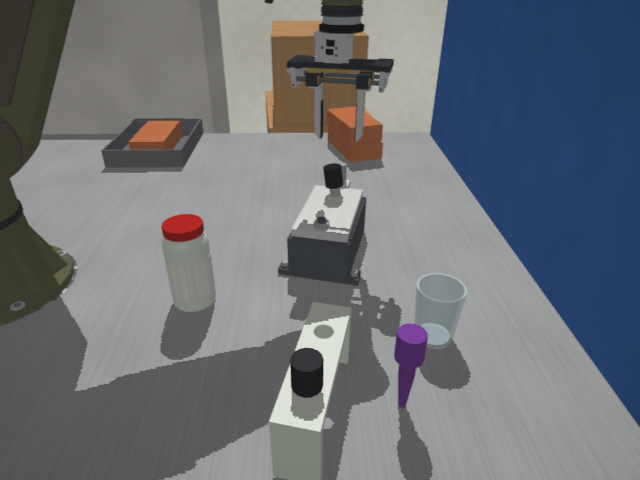

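```bash
python3 -m handwheel '[[[0,0,0,0,0,0,-1],[0,0,0,0,0,0,-1],[0,0,0,0,0,0,-1],[0,0,0,0,0,0,-1]]]' 30
python3 - <<'E'
from h import *
im,d,W,K=cam('wrist','w9'); plan([606,167,185],Rt(-15,0))
P=pts(d,W,K)
v,u=np.mgrid[:480,:640]; m=((u-306)**2+(v-264)**2<19**2)&(im.max(-1)<60)
q=P[m]; n=None
for _ in range(4):
    A=np.c_[q[:,:2],np.ones(len(q))]; s=np.linalg.lstsq(A,q[:,2],rcond=None)[0]; r=q[:,2]-A@s; q=q[abs(r)<1.0]
print(len(q),s)
A=P[...,0]*s[0]+P[...,1]*s[1]+s[2]; f=(abs(P[...,2]-A)<1.2)&(im.max(-1)<60)&((u-306)**2+(v-264)**2<40**2)
(cx,cy),rr=cv2.minEnclosingCircle(P[f][:,:2].astype(np.float32)); c=np.array([cx,cy,cx*s[0]+cy*s[1]+s[2]]); print('top centre',c,rr,P[f].mean(0))
z=np.array([-s[0],-s[1],1]);z/=np.linalg.norm(z);print('axis',z,'shoulder',c-40*z,'at 80',c-z*(c[2]-80)/z[2])
E
```

```text
clock: 10.18
eef_pos: [615.5, 165.8, 217.5]
eef_rot: [-1.565, -0.001, -0.266]
wrist_force: [0.6, 0.0, 0.9]
finger_gap: 29.3
pos [615.5 165.8 217.6] rot [-89.6  -0.1 -15.2] gap 25.3 t 10.23 F [ 0.5 -0.1  0.4]
shift [-9.6 32.6 -1.6] rv [-0.4 -0.2  0.1] rows>= 1.0
55 [   0.43721041    0.84277149 -250.13480706]
top centre [605.26062012 167.22912598 155.42737547] 17.272422790527344 [605.88696695 167.830361   156.24975291]
axis [-0.31706758 -0.61118288  0.72520593] shoulder [617.94332333 191.67644114 126.41913836] at 80 [638.23825379 230.79716745  80.        ]
```

View pics/w9.png

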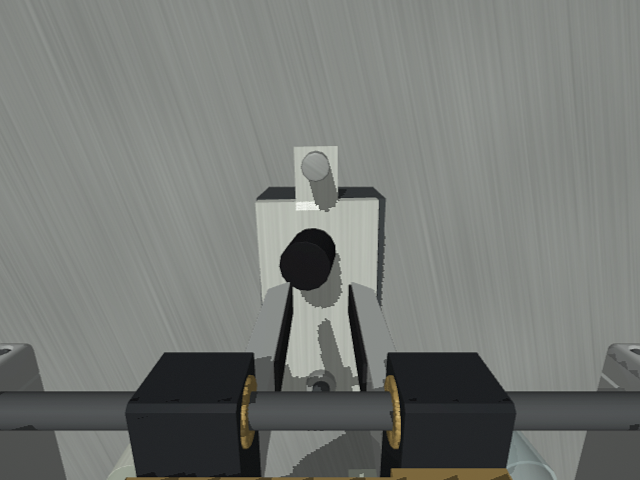

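Run:
```python
from h import *
im,d,W,K=load('w9')
a=cv2.resize(im[215:305,260:360],None,fx=6,fy=6,interpolation=cv2.INTER_CUBIC)
cv2.imwrite('pics/z9.png',np.clip(a[:,:,::-1]*2.5,0,255).astype(np.uint8))
P=pts(d,W,K)
for v in range(230,292,6): print(v,[round(float(P[v,u,2]),1) for u in range(280,338,6)])
```

```text
230 [95.6, 96.1, 95.9, 96.5, 121.3, 124.5, 124.9, 117.7, 96.3, 97.3]
236 [96.9, 98.1, 97.2, 134.5, 142.5, 142.5, 139.8, 133.5, 123.4, 97.1]
242 [96.3, 97.9, 147.0, 155.3, 156.9, 156.5, 153.0, 145.3, 136.7, 119.3]
248 [96.8, 154.9, 154.6, 154.9, 155.3, 156.7, 157.7, 155.6, 146.7, 128.4]
254 [96.6, 153.8, 155.0, 155.2, 155.5, 155.6, 158.3, 158.5, 154.7, 132.9]
260 [153.8, 153.3, 154.1, 155.9, 155.7, 156.4, 158.1, 157.4, 157.6, 97.5]
266 [153.8, 154.5, 154.6, 155.7, 155.8, 156.7, 156.3, 157.2, 158.4, 95.7]
272 [97.0, 155.3, 155.6, 154.2, 155.4, 156.8, 156.7, 157.1, 158.1, 96.9]
278 [96.0, 155.1, 154.3, 155.4, 155.9, 156.2, 157.2, 157.2, 96.9, 97.4]
284 [97.6, 214.5, 154.7, 155.9, 154.8, 157.0, 156.8, 157.6, 96.9, 97.0]
290 [221.8, 221.5, 215.8, 96.6, 96.9, 97.5, 97.4, 96.3, 95.1, 96.6]
```

View pics/z9.png

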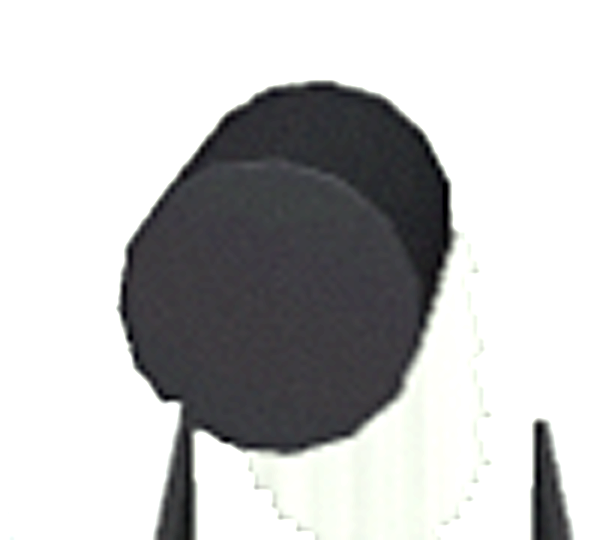

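```bash
python3 -m handwheel '[[[-9,25,0,-0.4,0,0,-1],[-9.6,42,-1.5,-0.4,0,0,-1],[-9.6,45,-1.5,-0.4,0,0,-1],[-9.6,45,-1.5,-0.4,0,0,-1]]]' 30
python3 - <<'E'
from h import *
im,d,W,K=load('w9'); print(onplane(305,265.8,156,W,K))
plan([605.5,167,163],Rt(-15,0)); plan([617,164,141],Rt(-15,0))
im,d,W,K=cam('side','side10'); a=cv2.resize(im[120:240,270:390],None,fx=5,fy=5,interpolation=cv2.INTER_CUBIC)
cv2.imwrite('pics/z10.png',np.clip(a[:,:,::-1]*1.3,0,255).astype(np.uint8))
E
```

```text
clock: 10.57
eef_pos: [605.7, 167.1, 172.0]
eef_rot: [-1.572, -0.0, -0.266]
wrist_force: [0.8, -0.4, 0.3]
finger_gap: 0.9
[605.32462355 167.13490114 156.        ]
pos [605.7 167.1 172. ] rot [-90.1  -0.  -15.2] gap 0.9 t 10.57 F [ 0.8 -0.4  0.3]
shift [-0.2  9.  -0.1] rv [ 0.1 -0.2  0. ] rows>= 1.0
pos [605.7 167.1 172. ] rot [-90.1  -0.  -15.2] gap 0.9 t 10.57 F [ 0.8 -0.4  0.3]
shift [11.7 31.   0. ] rv [ 0.1 -0.2  0. ] rows>= 1.0
```

View pics/z10.png

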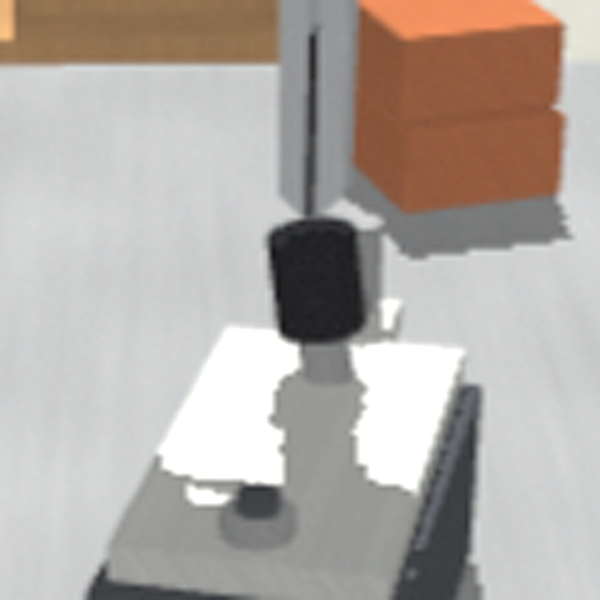

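```bash
python3 -m handwheel '[[[0,7,0,0,0,0,-1],[0,9.5,0,0,0,0,-1],[1,11,0,0,0,0,-1],[2,12.5,0,0,0,0,-1],[3,14,0,0,0,0,-1]]]' 30
python3 - <<'E'
from h import *
plan([617,164,141],Rt(-15,0))
E
```

```text
clock: 11.03
eef_pos: [609.9, 166.5, 160.3]
eef_rot: [-1.57, -0.004, -0.266]
wrist_force: [-0.2, 1.3, 6.3]
finger_gap: 0.3
pos [609.9 166.5 160.3] rot [-90.   -0.2 -15.2] gap 0.3 t 11.03 F [-0.2  1.3  6.3]
shift [ 7.4 19.4 -0.5] rv [-0.  -0.2  0.2] rows>= 1.0
```

```bash
python3 -m handwheel '[[[1,3,0,0,0,0,-1],[2.5,5,0,0,0,0,-1],[3.5,7,0,0,0,0,-1],[5,9,0,0,0,0,-1],[6,11,0,0,0,0,-1]]]' 30
python3 - <<'E'
from h import *
plan([617,164,141],Rt(-15,0))
im,d,W,K=cam('side','side11'); a=cv2.resize(im[120:240,270:390],None,fx=5,fy=5,interpolation=cv2.INTER_CUBIC)
cv2.imwrite('pics/z11.png',np.clip(a[:,:,::-1]*1.3,0,255).astype(np.uint8))
E
```

```text
clock: 11.45
eef_pos: [616.4, 164.9, 150.4]
eef_rot: [-1.57, -0.006, -0.266]
wrist_force: [-1.4, -0.8, 5.5]
finger_gap: 0.5
pos [616.4 164.9 150.4] rot [-89.9  -0.3 -15.2] gap 0.5 t 11.45 F [-1.4 -0.8  5.5]
shift [ 0.8  9.4 -0.7] rv [-0.1 -0.2  0.3] rows>= 1.0
```

View pics/z11.png

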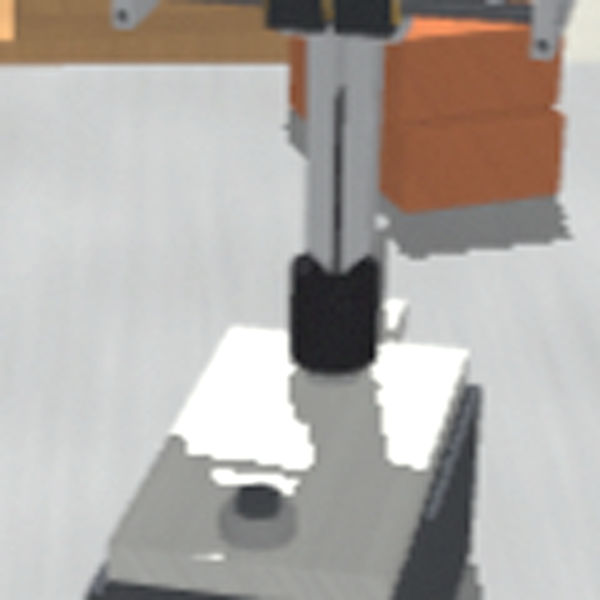

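Upright now (head at zoom (335,315)), nearly home; keep pressing.

```bash
python3 -m handwheel '[[[0.5,3,0,0,0,0,-1],[0.5,5,0,0,0,0,-1],[0.5,7,0,0,0,0,-1],[0.5,9,0,0,0,0,-1],[0.5,10,0,0,0,0,-1]]]' 30
python3 - <<'E'
from h import *
plan([617,164,141],Rt(-15,0))
E
```

```text
clock: 11.92
eef_pos: [618.0, 164.5, 143.0]
eef_rot: [-1.569, -0.009, -0.266]
wrist_force: [-7.4, -4.8, 29.5]
finger_gap: 0.2
pos [618.  164.5 143. ] rot [-89.9  -0.5 -15.2] gap 0.2 t 11.92 F [-7.4 -4.8 29.5]
shift [-0.8  2.  -0.7] rv [-0.1 -0.2  0.5] rows>= 1.0
```

```bash
python3 -m handwheel '[[[-1,0,0,0,0,0,-1],[-1,-5,0,0,0,0,-1],[-1,-35,0,0,0,0,-1],[0,-75,-10,0,0,0,-1],[0,-100,-45,0,0,0,-1]]]' 30; python3 -m handwheel '[[[0,-10,-40,0,0,0,-1],[-10,-20,-80,0,0,0,-1],[-30,-20,-118,0,0,0,-1],[-50,-20,-150,0,0,0,-1],[-50,-20,-150,0,0,0,-1]]]' 30
python3 - <<'E'
from h import *
plan([617,164,141],Rt(-15,0))
im,d,W,K=cam('side','side12'); a=cv2.resize(im[120:240,270:390],None,fx=5,fy=5,interpolation=cv2.INTER_CUBIC)
cv2.imwrite('pics/z12.png',np.clip(a[:,:,::-1]*1.3,0,255).astype(np.uint8))
im,d,W,K=cam('wrist','w12')
im,d,W,K=cam('top','top12')
P=pts(d,W,K)
m=(P[...,2]>125)&(P[...,2]<150)&(abs(P[...,0]-617)<40)
for nm,b in(('post',P[...,1]>200),('head',(P[...,1]<195)&(P[...,1]>130))):
    q=P[m&b]
    if len(q): c,r=cv2.minEnclosingCircle(q[:,:2].astype(np.float32)); print(nm,c,r,q.mean(0).round(1),len(q)); 
    if nm=='post' and len(q): print(np.arctan2(-(c[0]-581.5),c[1]-33.6)+.2655)
E
```

```text
clock: 12.33
eef_pos: [605.9, 124.5, 245.0]
eef_rot: [-1.567, -0.011, -0.263]
wrist_force: [0.5, 0.2, 0.2]
finger_gap: 0.5
clock: 12.75
eef_pos: [515.0, -10.7, 264.1]
eef_rot: [-1.568, -0.01, -0.266]
wrist_force: [0.7, -0.2, 1.0]
finger_gap: 0.7
pos [515.  -10.7 264.1] rot [-89.8  -0.6 -15.2] gap 0.7 t 12.75 F [ 0.7 -0.2  1. ]
shift [ 51.3 124.1 195. ] rv [-0.2 -0.2  0.6] rows>= 6.0
post (631.712890625, 227.02658081054688) 10.049727439880371 [631.3 226.2 134.1] 126
0.01150979718032008
head (616.2587890625, 164.44700622558594) 17.975542068481445 [615.8 163.8 135.1] 378
```

View pics/z12.png

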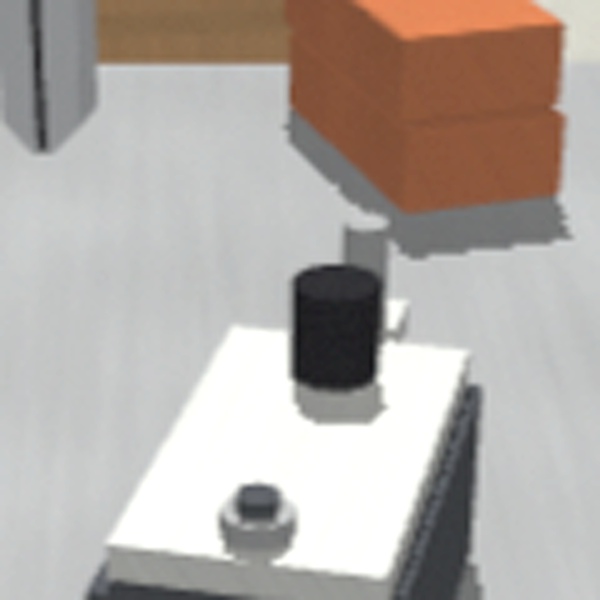

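View pics/top12.png

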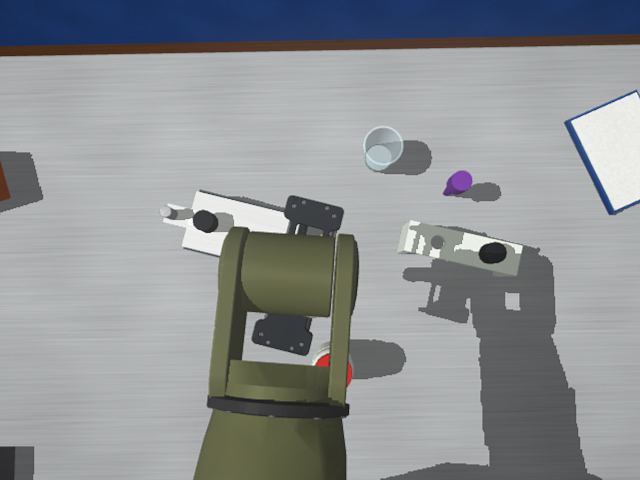

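View pics/w12.png

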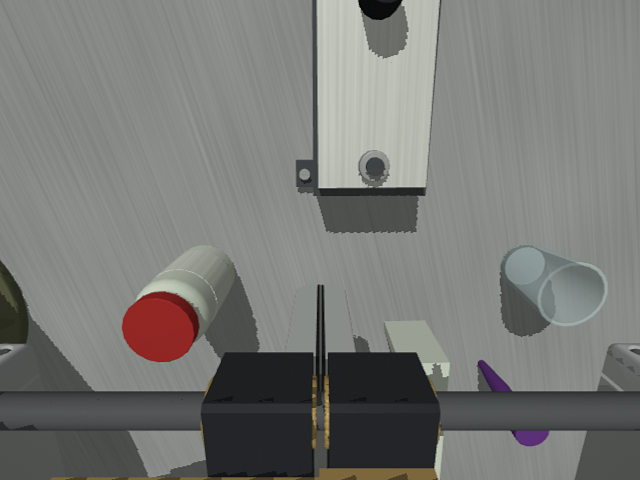

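Run:
```python
from h import *
im,d,W,K=load('top12'); P=pts(d,W,K)
m=(P[...,2]>125)&(P[...,2]<150)&(abs(P[...,0]-616.5)<14)&(abs(P[...,1]-164.5)<14); q=P[m]
A=np.c_[q[:,:2]-[616.5,164.5],np.ones(len(q))]; print(np.linalg.lstsq(A,q[:,2],rcond=None)[0].round(3))
c=(P[...,2]>90)&(P[...,2]<100)&(P[...,1]>120)&(P[...,1]<200)&(P[...,0]>500); print('cover z',np.median(P[c][:,2]))
order.sign_off()
```

```text
[0.00000e+00 4.70000e-02 1.35478e+02]
cover z 95.65493776972971
the job is handed in; nothing more can be done
```

The mould is closed: the tapered pin is driven home with its head flush on the cover, and I handed the job in at about 12.8 s of the 54 s allowed.

- **Cover:** I pushed it shut by its post. It sprang back to about 0.037 rad, as expected.
- **Pin:** I picked the tapered pin by its shank as seen under the rack. I started it in the hole and let go with its shoulder about 29 mm above the cover. It settled at about 21 mm, leaning to the open side.
- **Driving:** I pressed on the head with shut fingers while moving it back over the mould hole. The force was about 6 N on the way down and 29.5 N once it seated.

Last checks:
- **Flush:** the head top measured 135.1 to 135.5 mm and the cover 95.7 mm, so the 40 mm head sits flush to within about 1 mm. The side picture shows it upright with no gap.
- **In line:** the cover angle measured about 0.012 rad. That is not exactly 0, but within the pin's clearance and the camera error.
- **Disagreement:** a plane fit to the head top gave a slope of about 0.05 along y. It is a noisy fit, and I put it down to depth noise. I did not check it further.
- **Bystanders:** the straight pin was still in the rack, and the bottle, beaker and purple pin looked untouched. The gripper was clear of everything.

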